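# Hold a gel cassette clamped in its casting stand

## Task

Pull the hinged front gate of the casting stand all the way down by its bar, take the gel cassette out of the drying rest and stand it upright on the stand's floor, between the side guides and in front of the sprung backing plate, and let go of it. Then swing the gate back up until it stands upright and presses the cassette against the backing plate with a steady 10 N or so (5 to 15 N; never let it see more than 30 N), and finish while still holding the gate pressed, so that I can put in the two screws. Leave the strip carton, the beaker and the amber vial where they are.

Things in the scene. Friction and masses are not known exactly. Their poses are not given: they have to be found in the camera images.
- stand: Aluminium casting stand, fixed to the worktop. Origin: centre, on the worktop; x from the gate to the rear, y left, z up. Base x -52 to +72 mm, 136 wide, top at z 20 (the floor). White side guides x -8 to +30, up to z 45, leave y -35 to +35 free for the 60 mm wide cassette. Screw posts at y +-55, x -11 to +3, up to z 75. Rear block x 47 to 65, up to z 71.
- stand_floor (a point): Point on the stand's floor, 20 mm above the stand's origin; stand's axes. The cassette belongs here, its thickness (x) along the stand's x, its centre 45 mm above this point, sideways within 10 mm of it. A centre 0 to 2 mm behind (+x of) this point leaves 1 to 3 mm to the resting backing plate.
- backing_face (a point): Point on the front face of the white sprung backing plate (58 mm wide, from 23 to 80 mm above the worktop, so the upper 30 mm of the standing cassette stay free to grip); stand's axes. At rest it lies 10 mm behind (+x) and 45 mm above stand_floor.
- backing (a joint): Slide of the backing plate, m: 0 at rest, grows as it is pushed to the rear (stand's +x), stop at 0.013. Springs of 1600 N/m without preload: 0.00625 means 10 N on the cassette.
- gate (a joint): Hinge of the front gate, rad: 0 upright, 1.1 fully down towards the robot, -0.2 inner stop. Friction (0.1 N m) holds it where it is left, but with the cassette in the springs push it open. An inner rib 40 mm from the hinge presses the cassette: touch begins near 0.15 rad; at 0 the springs are in about 6 mm (10 N); each 0.025 rad changes this by 1.6 N.
- gate_bar (a point): Middle of the gate's round steel bar: 10 mm thick, along the stand's y, 66 mm between its two stubs, 105 mm from the hinge, 34 mm of open space between it and the gate's plate (78 mm wide, 8 thick, 66 high from the hinge). Moves on an arc about gate_hinge: 135 mm above the worktop when upright, 78 when down. Axes turn with the gate.
- gate_hinge (a point): Middle of the gate's hinge axis (along the stand's y): 20 mm in front of (-x of) the stand's origin, 30 mm above the worktop. Axes turn with the gate.
- cassette_mid (a point): Centre of the gel cassette: flat clear plate pack with grey edges and grey head strip, 14 mm thick (its x), 60 wide (y), 90 tall (z), about 120 g. Best gripped from above across the 14 mm at its head. It starts upright in the slot of the drying rest, its underside 6 mm above the worktop.
- rest: White drying rest, a block 56 x 92 x 20 mm fixed to the worktop, with one slot 18 x 64 mm, 14 mm deep, in which the cassette stands. Origin: underside centre; axes as the cassette's at the start.
- strip_box: Bystander: small carton 36 x 60 x 17 mm lying on the worktop. Origin: underside centre.
- beaker: Bystander: clear beaker, 56 mm wide, 70 mm tall. Origin: underside centre.
- amber_vial: Bystander: amber vial with a black cap, 28 mm wide, 62 mm tall. Origin: underside centre.
Not all that is in view belongs to the job. Several things have the shape of the stand; the one meant has the colours described above.

How it is judged:
On the way, in this order (a step that is already met when the one before it is completed fails the run):
1. the gate is pulled down (past 0.95 rad) while the cassette is still in the rest (value of joint gate above 0.95 rad and distance of cassette_mid from where it was at the start of the episode below 0.03 m), for 0.1 s.
2. the cassette stands upright on the stand's floor between the guides, let go of, the gate still down (z of cassette_mid in the frame of stand between 0.06 and 0.07 m and y of cassette_mid in the frame of stand between -0.01 and 0.01 m and angle between cassette_mid's own z axis and vertical below 0.12 rad and x of cassette_mid in the frame of stand between -0.02 and 0.012 m and contact force between the fingers and cassette below 0.2 N and linear speed of cassette below 0.02 m/s and value of joint gate above 0.5 rad), for 0.2 s.
At the end, for the whole second after the job is handed in: Robot holds the gate upright (within 0.12 rad), through it pressing the cassette on the sprung backing with 5 to 15 N; cassette on the stand's floor (height within 5 mm), upright and square within 0.12 rad, centred within 10 mm, at rest, not itself touched by the robot (z of cassette_mid in the frame of stand between 0.06 and 0.07 m and y of cassette_mid in the frame of stand between -0.01 and 0.01 m and angle between cassette_mid's own z axis and vertical below 0.12 rad and contact force between cassette and backing between 5 and 15 N and value of joint backing above 0.003 m and contact force between gate and cassette above 4 N and angle between the x axis of cassette_mid and the x axis of stand, either way round below 0.12 rad and value of joint gate between -0.12 and 0.12 rad and velocity of joint gate between -0.05 and 0.05 rad/s and linear speed of cassette below 0.01 m/s and contact force between the fingers and cassette below 0.2 N and contact force between any of the fingers, the arm and gate above 1 N); the arm keeps its last pose, push and grip.
It fails at once if the cassette is squeezed with more than 30 N in the stand (contact force between cassette and backing above 30 N or contact force between gate and cassette above 30 N).
It fails at once if the strip carton is moved more than 3 cm (distance of strip_box from where it was at the start of the episode above 0.03 m).
It fails at once if the beaker is moved more than 3 cm (distance of beaker from where it was at the start of the episode above 0.03 m).
It fails at once if the amber vial is moved more than 3 cm (distance of amber_vial from where it was at the start of the episode above 0.03 m).
It also fails if it takes over 56 s, if anything falls off the work surface, if the arm or the gripper's body presses on something with over 40 N, if the wrist force passes 120 N, or if a joint passes its speed limit or range.

## Robot

A 7-joint arm with a two-finger parallel gripper is mounted at the origin on a cart in front of the work surface, level with it; the furniture and walls round the work are solid. World frame = base frame: x ahead of the robot, y to its left, z up, the work surface at z = 0. Lengths are in m, angles in rad, forces in N, time in s.
With the tool pointing down it reaches from about 0.4 to 0.85 m from the base axis. Payload 10.4 kg.
Tool frame: the origin (TCP) lies midway between the tips of the shut fingers; the grasp point (between the pads) lies 19 mm behind it; z points along the fingers, x is the direction in which the jaws open and shut, and the axes are right-handed (so a half turn about z gives the same grasp; the last joint's range is limited). The gripper opens to 87 mm and grips with 3 to 60 N. Pads are 19 mm wide; open, the fingers measure 117 mm over their backs; the gripper's body (75 mm by 190 mm) begins 51 mm behind the grasp point.
Start: joints at [1.223, 0.332, -0.065, 1.46, 0.022, 1.35, -0.088], TCP at [0.199, -0.592, 0.223] pointing down, gripper open.
Joint ranges: [-2.6, 2.6], [-0.5, 2.12], [-1.47, 1.34], [0.16, 2.42], [-1.27, 4.41], [0.06, 2.06], [-2.6, 2.6]. Speed limits (rad/s): [2.22, 2.22, 2.79, 2.79, 3.14, 3.14, 3.14].

## Interface

Orientations are given as a unit quaternion [x, y, z, w].
In Python, from bench import r gives the robot as it stands. The module is installed in compiled form; this text tells all that it offers.
- The arm moves only by the tool play_rows, never from a script. Its argument "commands" is a list of rows, each a list of 7 numbers: the shift along the world's x, y, z in cm, then the turn, a rotation vector about the world's x, y, z in rad, then the finger opening in cm, from 0 to 8.7. A call has 1 to 20 rows; each row shifts and turns the commanded pose from where the row before left it; what a row does not reach is not made up. A row lasts 1/8 s, in which the tool goes at most 62.5 mm and 10.7 degrees, less where a joint would pass 70% of its speed; a pose out of reach is approached as far as the arm can. A call is refused whole if a number of a shift passes 6.25 or a number of a turn 0.188, either way. A call with a gripper value outside its range is refused whole. The fingers move at their own pace and stop on an object; "grip_force" is the grip in N (left out, the last holds). Time passes only in rows, so rows that do not move let the fingers close. It gives the time, the measured TCP pose, the force and the opening at its end, in the units of the state.
- r.read_state(): the state, without advancing time (a new reading comes with each control period).
- r.camera(name): name is "scene" or "side" or "wrist"; returns a dict with "img" (384x512x3 uint8, red, green, blue), "K" (3x3 intrinsics, pixels), "camera_from_world" (4x4, takes a point from world to camera coordinates). Camera axes: x right, y down, z forward; pixel columns grow to the right and rows downward; lengths in m; the calibration is good to about 2 mm. A picture is of the moment at which its call begins. There is no depth.
- r.close_job(): hands the job in, once; it reports no verdict.
The state is a dict: "time": time; "joint_positions": joint angles; "joint_vel": joint speeds; "joint_torque": joint torques, N m; "ee_pos": TCP position; "eef_rot": TCP orientation; "ft_force": force on the tool from outside, world axes, zero at the start; "torque": the same for the moment, N m; "width": finger opening in m.
Only numpy, scipy, OpenCV 4.12 (cv2) and the standard library are available. Lean on these libraries where they do the work, as an engineer would, in place of code of your own. Each camera call takes 0.05 s, during which the arm holds its last target. There are 200 camera calls.

## Working session

There is one attempt and no reset: what is moved stays moved. The work goes in short steps, Python scripts to look and compute and a tool call to move; the robot and the scene stay as the last step left them, time stands still between calls to the robot, and variables do not carry over. Pictures are saved under pics/ and viewed, about 8 in all and at most 12, crops included, and the job is handed in when it is done.

Besides the shell and the picture viewer there is one more tool, called after "Emit:" by a JSON object that holds its "name" and its "arguments", one argument or row to a line. play_rows: Moves the arm, as the interface text tells. Its arguments: {"type":"object","properties":{"commands":{"type":"array","items":{"type":"array","items":{"type":"number"}}},"grip_force":{"type":"number"}},"required":["commands"]}

```bash
mkdir -p pics; cat > h.py <<'E'
import numpy as np, cv2
from bench import r
def shot(n,f):
    c=r.camera(n); cv2.imwrite('pics/'+f,c['img'][:,:,::-1]); np.savez('pics/'+f[:-4]+'.npz',**c); return c
def ray(c,u,v):
    T=c['camera_from_world'];R=T[:3,:3];o=-R.T@T[:3,3]
    d=R.T@np.linalg.inv(c['K'])@np.array([u,v,1.]);return o,d/np.linalg.norm(d)
def onz(c,u,v,z):
    o,d=ray(c,u,v);return o+d*(z-o[2])/d[2]
def proj(c,p):
    T=c['camera_from_world'];q=c['K']@(T[:3,:3]@np.array(p)+T[:3,3]);return q[:2]/q[2]
def tri(c1,p1,c2,p2):
    o1,d1=ray(c1,*p1);o2,d2=ray(c2,*p2)
    t=np.linalg.lstsq(np.c_[d1,-d2],o2-o1,rcond=None)[0]
    a,b=o1+d1*t[0],o2+d2*t[1];return (a+b)/2,np.linalg.norm(a-b)
E
python3 - <<'E'
from h import *
print(r.read_state())
for n in('scene','side'):
    c=shot(n,n+'0.png');T=c['camera_from_world'];print(n,-T[:3,:3].T@T[:3,3],T[2,:3])
a=cv2.imread('pics/scene0.png');b=cv2.imread('pics/side0.png')
E
```

```text
{'time': 0.0, 'joint_positions': array([ 1.2234295 ,  0.33289436, -0.06469499,  1.46092844,  0.02162723,
        1.34991287, -0.08848486]), 'joint_vel': array([4.56561001e-05, 2.84105830e-04, 6.81095199e-04, 6.35417412e-04,
       1.03113838e-03, 4.89327493e-04, 1.37206572e-03]), 'joint_torque': array([-3.37550646e-04, -6.23267984e+01,  2.46871094e-02, -3.89908898e+01,
       -6.13256078e-02,  3.97523947e-02,  1.44970541e-04]), 'ee_pos': array([ 0.19928893, -0.5919674 ,  0.22174605]), 'eef_rot': array([ 8.12133700e-01, -5.83470934e-01, -6.13875160e-04, -3.82595767e-04]), 'ft_force': array([0.02931302, 0.28789238, 0.61901293]), 'torque': array([ 0.01880998, -0.01505761, -0.02070421]), 'width': 0.08725698936812126}
scene [0.04838714 0.48863102 0.72244172] [ 0.55703738 -0.5213072  -0.6464891 ]
side [0.39333595 0.8477052  0.67754218] [ 0.15606952 -0.81339552 -0.56038382]
```

View pics/scene0.png

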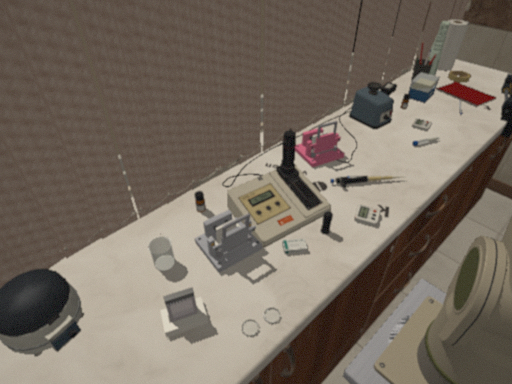

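View pics/side0.png

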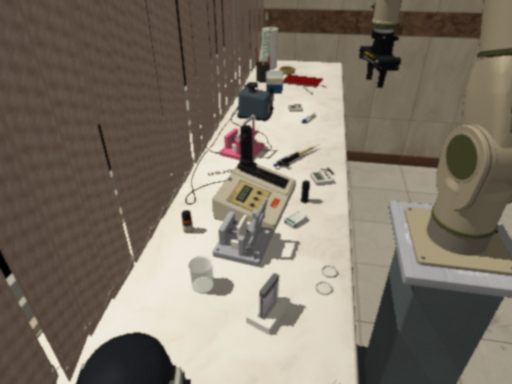

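The two stand-shaped things are the grey one at scene (228,240) / side (245,240) and the pink one at scene (320,145). The grey one fits, since it is aluminium with white guides. The cassette in its rest is at scene (183,310). I'll confirm with enlarged crops.

```bash
python3 - <<'E'
from h import *
a=cv2.imread('pics/scene0.png');b=cv2.imread('pics/side0.png')
A=cv2.resize(a[200:340,145:265],None,fx=3.3*1.0,fy=3.3,interpolation=cv2.INTER_CUBIC)
B=cv2.resize(b[195:335,185:305],None,fx=3.3,fy=3.3,interpolation=cv2.INTER_CUBIC)
def grid(I,x0,y0):
    for k in range(0,120,20):
        cv2.putText(I,str(x0+k),(int(k*3.3),8),0,.3,(0,0,255));I[:4,int(k*3.3)]=(0,0,255)
    for k in range(0,140,20):
        cv2.putText(I,str(y0+k),(0,int(k*3.3)+4),0,.3,(0,0,255))
grid(A,145,200);grid(B,185,195)
cv2.imwrite('pics/crop1.png',np.hstack([A,B]))
for n,pts in(('scene',[(228,258),(185,322),(165,265),(295,248),(200,208)]),):
    c=np.load(f'pics/{n}0.npz')
    for p in pts: print(n,p,onz(c,*p,0))
E
```

```text
scene (228, 258) [0.52196781 0.14818853 0.        ]
scene (185, 322) [0.45078478 0.3298289  0.        ]
scene (165, 265) [0.61448068 0.27822227 0.        ]
scene (295, 248) [ 4.25631022e-01 -1.87128590e-03 -1.11022302e-16]
scene (200, 208) [0.72396619 0.08880807 0.        ]
```

View pics/crop1.png

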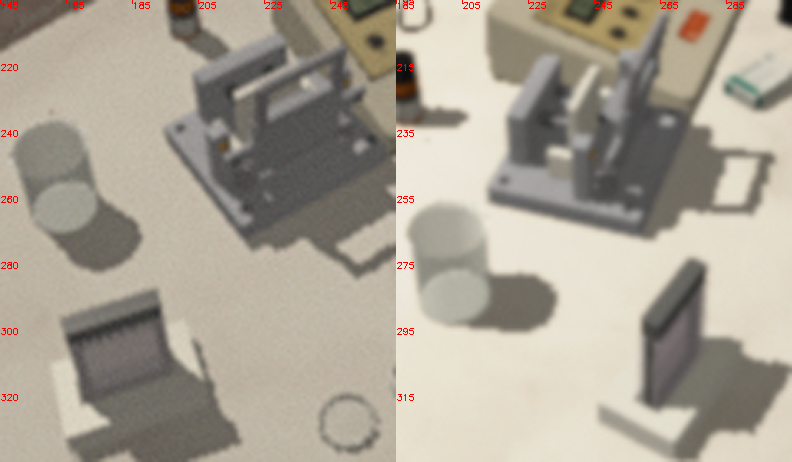

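The crop confirms it. The grey aluminium stand with white guides and plate has its base's left edge at scene (195,239)–(221,271). The gate's bar is at the top, near scene (238,213). The grey-headed cassette stands in the white rest at scene (178,297). Next come coarse positions, then a look from the wrist camera.

```bash
python3 - <<'E'
from h import *
s=np.load('pics/scene0.npz');d=np.load('pics/side0.npz')
print('RL',tri(s,(195,239),d,(213.5,251.7)),onz(s,195,239,.02),onz(d,213.5,251.7,.02))
print('FL',tri(s,(220.8,271),d,(259,263)),onz(s,220.8,271,.02),onz(d,259,263,.02))
print('FR',onz(d,275,227,.02))
f=lambda x,y:(145+x/3.3,200+y/3.3); g=lambda x,y:(185+(x-396)/3.3,195+y/3.3)
print('cass headL',onz(s,*f(62,318),.096),onz(s,*f(158,290),.096), onz(d,*g(643,318),.096),onz(d,*g(692,260),.096),onz(d,*g(706,265),.096),onz(d,*g(652,326),.096))
c=r.camera('wrist');T=c['camera_from_world'];o=-T[:3,:3].T@T[:3,3];st=r.read_state()
from scipy.spatial.transform import Rotation as R
Rt=R.from_quat(st['eef_rot']).as_matrix();print('wrist cam in tool',Rt.T@(o-st['ee_pos']),Rt.T@T[2,:3],c['K'][0,0]);print(Rt)
print(onz(s,295,248,0),onz(s,273,315,0))
E
```

```text
RL (array([0.61812388, 0.18017673, 0.01956874]), np.float64(0.00046846326993747896)) [0.61751234 0.18054433 0.02      ] [0.61816494 0.18034538 0.02      ]
FL (array([0.49943719, 0.18940378, 0.00820853]), np.float64(0.0033205218497067974)) [0.49036609 0.19558318 0.02      ] [0.49873156 0.19920561 0.02      ]
FR [0.47825157 0.05699143 0.02      ]
cass headL [0.47322487 0.35034662 0.096     ] [0.44914558 0.29585612 0.096     ] [0.47204612 0.35065979 0.096     ] [0.44927252 0.29914525 0.096     ] [0.44007902 0.30178301 0.096     ] [0.46578163 0.35571364 0.096     ]
wrist cam in tool [ 0.00023405 -0.07828742 -0.16313125] [-9.56955667e-04  2.85183248e-01  9.58472534e-01] 275.6328700377953
[[ 3.19104045e-01 -9.47719624e-01 -3.48868262e-04]
 [-9.47719107e-01 -3.19104236e-01  9.90404722e-04]
 [-1.04995133e-03  1.45869643e-05 -9.99999449e-01]]
[ 4.25631022e-01 -1.87128590e-03 -1.11022302e-16] [0.32982843 0.17759443 0.        ]
```

Emit:
{"name": "play_rows", "arguments": {
  "commands": [
    [0,0,6,0,0,0,8.7],
    [0,0,6,0,0,0,8.7],
    [0,0,4,0,0,0,8.7],
    [2,5,0,0,0,0.074,8.7],
    [2,5,0,0,0,0.074,8.7],
    [2,5,0,0,0,0.074,8.7],
    [2,5,0,0,0,0.074,8.7],
    [2,5,0,0,0,0.074,8.7],
    [2,5,0,0,0,0.074,8.7],
    [2,5,0,0,0,0.074,8.7],
    [2,5,0,0,0,0.074,8.7],
    [2,5,0,0,0,0.074,8.7],
    [2,5,0,0,0,0.074,8.7],
    [2,5,0,0,0,0.074,8.7],
    [2,5,0,0,0,0.074,8.7],
    [2,5,0,0,0,0.074,8.7],
    [2,5,0,0,0,0.074,8.7],
    [2,5,0,0,0,0.074,8.7],
    [0,0,0,0,0,0,8.7]
  ]
}}

```text
time: 2.52
ee_pos: [0.4991, 0.1616, 0.3815]
eef_rot: [0.998, -0.064, -0.001, -0.001]
ft_force: [0.6, 0.5, -0.9]
width: 0.0869
```

```bash
python3 - <<'E'
from h import *
from scipy.spatial.transform import Rotation as R
c=shot('wrist','w1.png');s=r.read_state();print(s['time'],s['ee_pos'],R.from_quat(s['eef_rot']).as_matrix(),s['joint_positions'])
I=cv2.resize(c['img'][:,:,::-1],None,fx=1.5,fy=1.5,interpolation=cv2.INTER_CUBIC)
ya=np.radians(-8);X=np.array([np.cos(ya),np.sin(ya),0]);Y=np.array([-X[1],X[0],0]);O=np.array([.539,.1225,0])
for p in[(-52,68,20),(-52,-68,20),(72,68,20),(72,-68,20),(-20,33,135),(-20,-33,135)]:
    q=proj(c,O+p[0]/1e3*X+p[1]/1e3*Y+[0,0,p[2]/1e3]);print(p,q);cv2.circle(I,tuple(int(t*1.5) for t in q),3,(0,0,255),1)
cv2.imwrite('pics/w1b.png',I)
E
```

```text
2.575 [0.4992149  0.15937078 0.38178616] [[ 0.99127248 -0.13181417 -0.00197521]
 [-0.13181152 -0.99127378  0.00141826]
 [-0.00214492 -0.00114553 -0.99999704]] [ 0.44070441  0.16639365 -0.94973143  1.39869626  0.13329167  1.64586561
 -0.62471379]
(-52, 68, 20) [248.35558994 132.81315418]
(-52, -68, 20) [247.81036401 201.67995983]
(72, 68, 20) [314.63507211 133.57430462]
(72, -68, 20) [309.50656888 202.40011755]
(-20, 33, 135) [268.35019907 163.02333141]
(-20, -33, 135) [267.15548655 204.41178853]
```

View pics/w1b.png

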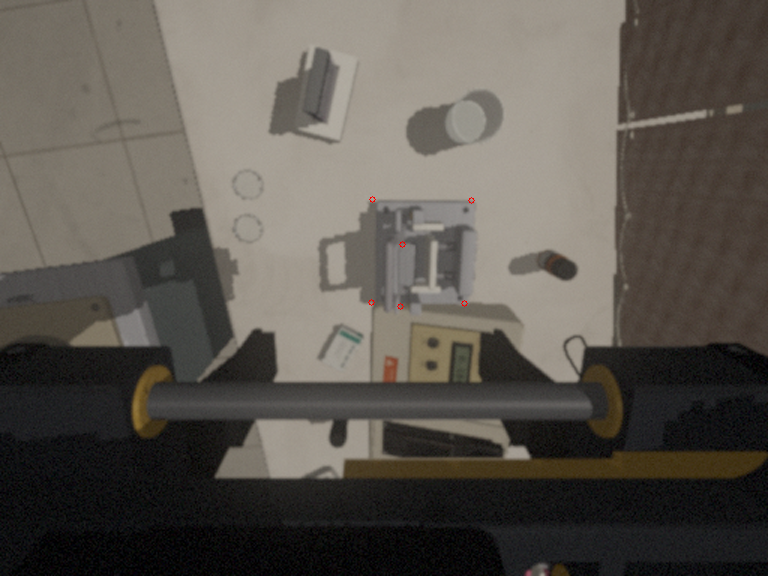

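The wrist view shows the rest and cassette at (320,90)/1.5 and the stand at (425,255)/1.5. The projected base corners agree within about 5 mm. The bar seems to lie a bit left of the upright prediction, at x~392 against 401, so I'll enlarge that area.

```bash
python3 - <<'E'
from h import *
a=cv2.imread('pics/w1.png')
A=cv2.resize(a[130:212,240:325],None,fx=7,fy=7,interpolation=cv2.INTER_CUBIC)
B=cv2.resize(a[25:100,190:245],None,fx=3.6,fy=3.6,interpolation=cv2.INTER_CUBIC)
for k in range(0,85,10):
    cv2.putText(A,str(240+k),(k*7,8),0,.3,(0,0,255));cv2.putText(A,str(130+k),(0,k*7+4),0,.3,(0,0,255))
for k in range(0,75,10):
    cv2.putText(B,str(190+k),(int(k*3.6),8),0,.3,(0,0,255));cv2.putText(B,str(25+k),(0,int(k*3.6)+4),0,.3,(0,0,255))
C=np.zeros((A.shape[0],A.shape[1]+B.shape[1],3),np.uint8);C[:,:A.shape[1]]=A;C[:B.shape[0],A.shape[1]:]=B
print(A.shape,B.shape);cv2.imwrite('pics/crop2.png',C)
E
```

```text
(574, 595, 3) (270, 198, 3)
```

View pics/crop2.png

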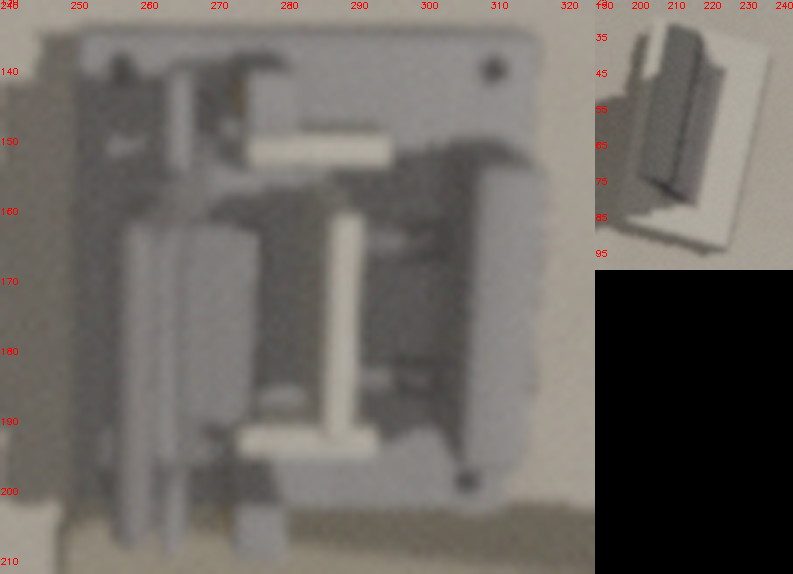

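The crop shows the bar at x≈258.5, rows 162–207, and base corners FL (251,135), RL (315,134), RR (312,203). The white guides are at rows 151 and 193, and the white backing plate at x≈288. Now the stand frame and the gate angle.

```bash
python3 - <<'E'
from h import *
w=np.load('pics/w1.npz');s=np.load('pics/scene0.npz');d=np.load('pics/side0.npz')
FL,RL,RR=[onz(w,*p,.02) for p in((250.5,135),(315.5,134.5),(312,202.5))]
print(FL,RL,RR,np.linalg.norm(RL-FL),np.linalg.norm(RL-RR))
e=RL-FL;f=RL-RR;print('yaw',np.degrees(np.arctan2(e[1],e[0])),np.degrees(np.arctan2(-f[0],f[1])))
M=(FL+RR)/2;ya=np.radians(-8);X=np.array([np.cos(ya),np.sin(ya),0]);Y=np.array([-X[1],X[0],0])
print('O wrist',M-X*.010, 'guides mid',(onz(w,284,151,.045)+onz(w,282.5,193,.045))/2-X*.011)
bt=onz(w,288.3,160.5,.08);bb=onz(w,288.3,192,.08);print('backing top ends',bt,bb,np.linalg.norm(bt-bb),np.degrees(np.arctan2(-(bt-bb)[0],(bt-bb)[1])))
for O in (np.array([.539,.1225,0]),M-X*.010):
  O=O.copy();O[2]=0
  for uv in((258.5,162),(258.5,184.5),(258.5,207)):
    best=min(((abs((onz(w,*uv,.03+.105*np.cos(a))-O)@X+.02+.105*np.sin(a)),a) for a in np.arange(-.2,1.1,.005)))
    p=onz(w,*uv,.03+.105*np.cos(best[1]));print(best,p,(p-O)@Y)
# cassette head in wrist
pts=[(207,33),(216,34),(213,81),(201,74)]
for p in pts: print(onz(w,*p,.096))
print([onz(w,*p,.02) for p in((235,40),(224,95))])
E
```

```text
[0.50042948 0.19256681 0.02      ] [0.62125863 0.1779065  0.02      ] [0.60578728 0.04429378 0.02      ] 0.12171527242323897 0.13450546603325128
yaw -6.917936320186579 -6.605008839744344
O wrist [0.5432057  0.11982203 0.02      ] guides mid [0.54137386 0.12067232 0.045     ]
backing top ends [0.55984832 0.14715749 0.08      ] [0.55476306 0.09130157 0.08      ] 0.05608692323151171 -5.202007418734562
(np.float64(0.00018709943887133124), np.float64(0.1400000000000003)) [0.50925894 0.16121079 0.13397268] 0.03419490390798494
(np.float64(6.101890933224441e-05), np.float64(0.1350000000000003)) [0.50500662 0.12631139 0.13404464] -0.0009566645584703912
(np.float64(9.616649634491652e-05), np.float64(0.13000000000000028)) [0.50054826 0.08971986 0.134114  ] -0.03781256922342796
(np.float64(4.3199024754220217e-05), np.float64(0.18500000000000033)) [0.50925794 0.16106712 0.13320831] 0.03611908050640661
(np.float64(8.723352968932618e-05), np.float64(0.18000000000000033)) [0.50499799 0.12610914 0.13330359] 0.0009084350634057074
(np.float64(0.00024863546655841395), np.float64(0.17500000000000032)) [0.50053211 0.08946002 0.13339629] -0.03600554556547797
[0.45785712 0.35223386 0.096     ]
[0.47063703 0.34925655 0.096     ]
[0.45562481 0.28674642 0.096     ]
[0.4392739  0.29883435 0.096     ]
[array([0.49477118, 0.35474712, 0.02      ]), array([0.46219796, 0.26910599, 0.02      ])]
```

Emit:
{"name": "play_rows", "arguments": {
  "commands": [
    [0.6,-3.3,-4,0,0,0.012,5],
    [0,0,-6,0,0,0,5],
    [0,0,-6,0,0,0,5],
    [0,0,-5,0,0,0,5],
    [0,0,-3,0,0,0,5],
    [0,0,-2,0,0,0,5],
    [0,0,0,0,0,0,1.5],
    [0,0,0,0,0,0,0.5],
    [0,0,0,0,0,0,0.5],
    [0,0,0,0,0,0,0.5]
  ],
  "grip_force": 8
}}

```text
time: 3.82
ee_pos: [0.5059, 0.1247, 0.1233]
eef_rot: [0.998, -0.062, 0.001, -0.0]
ft_force: [-0.5, -0.2, 0.1]
width: 0.0181
```

Emit:
{"name": "play_rows", "arguments": {
  "commands": [
    [0,0,0,0,0,0,0.5],
    [0,0,0,0,0,0,0.5]
  ]
}}

```text
time: 4.08
ee_pos: [0.5056, 0.1248, 0.1229]
eef_rot: [0.998, -0.062, 0.0, -0.0]
ft_force: [-0.9, -0.7, 3.7]
width: 0.0095
```

Emit:
{"name": "play_rows", "arguments": {
  "commands": [
    [-1.57,0.19,-0.38,0,0,0,0.5],
    [-1.45,0.17,-0.59,0,0,0,0.5],
    [-1.34,0.16,-0.8,0,0,0,0.5],
    [-1.21,0.14,-1.0,0,0,0,0.5],
    [-0.98,0.12,-1.08,0,0,0,0.5],
    [-0.61,0.07,-0.85,0,0,0,0.5],
    [-0.42,0.05,-0.72,0,0,0,0.5],
    [0,0,0,0,0,0,0.5],
    [0,0,0,0,0,0,0.5]
  ]
}}

```text
time: 5.2
ee_pos: [0.4306, 0.1341, 0.0682]
eef_rot: [0.998, -0.062, 0.001, -0.001]
ft_force: [8.1, 4.1, -4.6]
width: 0.0096
```

```bash
python3 - <<'E'
from h import *
c=shot('side','s2.png');s=r.read_state();print(s['ee_pos'],s['ft_force'],s['width'],s['joint_positions'])
a=c['img'][:,:,::-1][170:340,170:340];cv2.imwrite('pics/s2b.png',cv2.resize(a,None,fx=3.5,fy=3.5,interpolation=cv2.INTER_CUBIC))
E
```

```text
[0.43060952 0.13409972 0.06824702] [ 7.32798162  4.09392116 -4.08418775] 0.009532667534355528 [ 0.47506285  0.21567074 -0.93416808  2.04048196  0.20870322  0.97900438
 -0.68902706]
```

View pics/s2b.png

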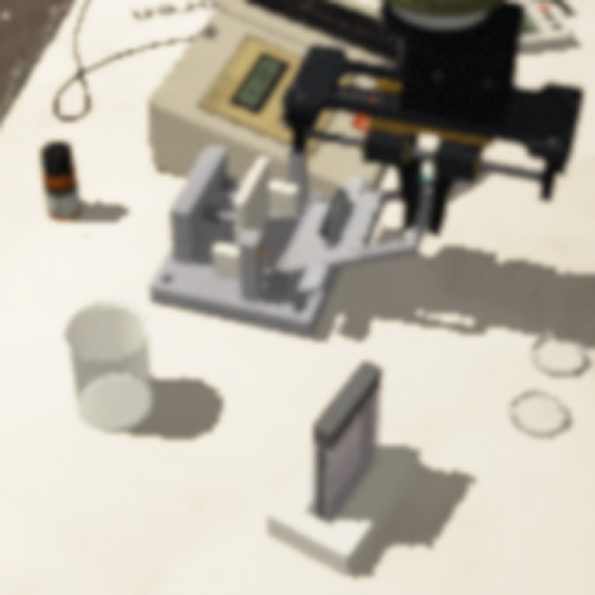

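The gate is down: bar height and x both give about 1.07 rad. The cassette is still in its rest. I'll release the bar and hover over the cassette.

Emit:
{"name": "play_rows", "arguments": {
  "commands": [
    [0,0,0,0,0,0,4],
    [0,0,0,0,0,0,4],
    [0,0,3,0,0,0,4],
    [0,0,5,0,0,0,5],
    [0.6,4.7,3,0,0,-0.06,6],
    [0.6,4.8,2,0,0,-0.06,6],
    [0.6,4.8,0,0,0,-0.06,6],
    [0.6,4.8,0,0,0,-0.06,6],
    [0,0,0,0,0,0,6]
  ]
}}

```text
time: 6.38
ee_pos: [0.4515, 0.3284, 0.1975]
eef_rot: [0.984, -0.178, -0.002, -0.0]
ft_force: [0.1, -0.4, -0.2]
width: 0.0601
```

```bash
python3 - <<'E'
from h import *
from scipy.spatial.transform import Rotation as R
c=shot('wrist','w3.png');s=r.read_state();print(s['time'],s['ee_pos'],R.from_quat(s['eef_rot']).as_matrix()[:,0],s['width'],s['joint_positions'])
I=cv2.resize(c['img'][:300,:,::-1],None,fx=1.55,fy=1.55,interpolation=cv2.INTER_CUBIC)
q=proj(c,[.455,.325,.096]);print(q);cv2.circle(I,tuple(int(t*1.55) for t in q),3,(0,0,255),1)
cv2.imwrite('pics/w3b.png',I)
E
```

```text
6.425 [0.45227967 0.32613973 0.19745411] [ 0.93581254 -0.35249141 -0.00216738] 0.06010540389238478 [ 0.12342203  0.36054045 -1.00945019  1.63578767  0.31148629  1.32144953
 -1.29567681]
[255.9806649  191.41918895]
```

View pics/w3b.png

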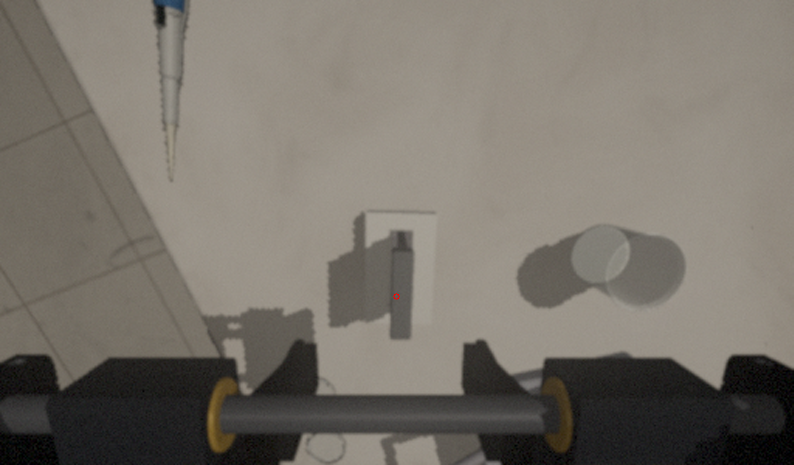

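```bash
python3 - <<'E'
from h import *
c=np.load('pics/w3.npz')
P=[onz(c,u/1.55,v/1.55,.096) for u,v in((392,250),(413,250),(411,339),(390,339))]
print(np.array(P),np.mean(P,0));y=(P[0]+P[1]-P[2]-P[3])/2;print(np.linalg.norm(y),np.linalg.norm(P[0]-P[1]),'x yaw',np.arctan2(-y[0],y[1]))
E
```

```text
[[0.46279978 0.35473485 0.096     ]
 [0.47512763 0.35012128 0.096     ]
 [0.45367515 0.29404508 0.096     ]
 [0.44055738 0.29893988 0.096     ]] [0.45803999 0.32446027 0.096     ]
0.06005080891161789 0.013162861489382435 x yaw -0.3723612154374218
```

Emit:
{"name": "play_rows", "arguments": {
  "commands": [
    [0.57,-0.16,-3,0,0,-0.012,5],
    [0,0,-5,0,0,0,5],
    [0,0,-3.6,0,0,0,5],
    [0,0,-1.0,0,0,0,5],
    [0,0,0,0,0,0,5],
    [0,0,0,0,0,0,1],
    [0,0,0,0,0,0,1],
    [0,0,0,0,0,0,1],
    [0,0,0,0,0,0,1],
    [0,0,0,0,0,0,1]
  ],
  "grip_force": 15
}}

```text
time: 7.68
ee_pos: [0.4594, 0.3232, 0.0725]
eef_rot: [0.982, -0.187, 0.0, -0.0]
ft_force: [-0.3, 0.2, 1.5]
width: 0.0141
```

Emit:
{"name": "play_rows", "arguments": {
  "commands": [
    [0,0,3,0,0,0,1],
    [0,0,4,0,0,0,1],
    [0,0,4,0,0,0,1],
    [1.65,-4.05,0,0,0,0.0514,1],
    [1.65,-4.05,0,0,0,0.0514,1],
    [1.65,-4.05,0,0,0,0.0514,1],
    [1.65,-4.05,0,0,0,0.0514,1],
    [1.65,-4.05,0,0,0,0.0514,1],
    [0,0,0,0,0,0,1],
    [0,0,0,0,0,0,1]
  ]
}}

```text
time: 8.93
ee_pos: [0.5415, 0.1211, 0.1822]
eef_rot: [0.998, -0.06, -0.0, -0.0]
ft_force: [-0.0, 0.3, -1.3]
width: 0.0141
```

```bash
python3 - <<'E'
from h import *
from scipy.spatial.transform import Rotation as R
c=shot('wrist','w4.png');s=r.read_state();print(s['time'],s['ee_pos'],R.from_quat(s['eef_rot']).as_matrix()[:,0],s['width'],s['joint_positions'],s['ft_force'])
I=cv2.resize(c['img'][60:300,130:400,::-1],None,fx=2.4,fy=2.4,interpolation=cv2.INTER_CUBIC)
ya=-.119;X=np.array([np.cos(ya),np.sin(ya),0]);Y=np.array([-X[1],X[0],0]);O=np.array([.542,.1205,0])
for p in[(-52,68,20),(72,68,20),(72,-68,20),(10,29,80),(10,-29,80),(-8,35,45),(30,35,45),(-11,55,75),(3,55,75)]:
    q=proj(c,O+p[0]/1e3*X+p[1]/1e3*Y+[0,0,p[2]/1e3]);print(p,q);cv2.circle(I,tuple(int(t*2.4) for t in (q-[130,60])),3,(0,0,255),1)
cv2.imwrite('pics/w4b.png',I)
E
```

```text
8.975 [0.54136669 0.12170853 0.18235962] [ 9.93058340e-01 -1.17622582e-01 -2.48880462e-04] 0.014049744942078852 [ 0.51506067  0.35848143 -0.98817849  1.6645992   0.30957768  1.2870203
 -0.64976916] [ 0.34254375 -0.20093733 -1.10053571]
(-52, 68, 20) [206.35964324 117.91981456]
(72, 68, 20) [314.8407742  117.89914067]
(72, -68, 20) [307.92148894 227.43037508]
(10, 29, 80) [262.12326387 161.28627004]
(10, -29, 80) [261.50550297 216.71964043]
(-8, 35, 45) [244.50058551 149.94032945]
(30, 35, 45) [279.36215343 149.93994439]
(-11, 55, 75) [240.47389856 133.70859803]
(3, 55, 75) [254.97801366 133.70711812]
```

View pics/w4b.png

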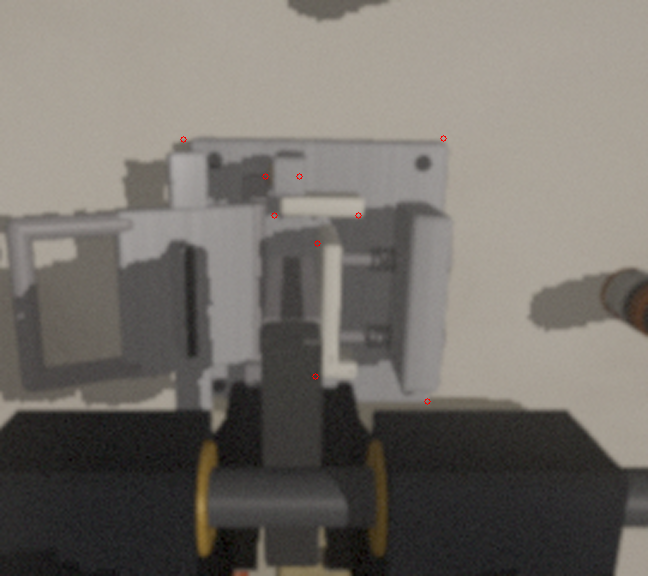

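The red predictions sit about 6 px (2.5 mm) left of the seen guides and backing plate. The arc I measured while holding the bar puts the stand origin at (0.543, 0.120). So the cassette hangs at stand x of about −2 mm, between the guides and clear of the backing plate. Descending.

Emit:
{"name": "play_rows", "arguments": {
  "commands": [
    [0,0,-4,0,0,0,1],
    [0,0,-3,0,0,0,1],
    [0,0,-1.5,0,0,0,1],
    [0,0,-0.6,0,0,0,1],
    [0,0,0,0,0,0,1],
    [0,0,0,0,0,0,1]
  ]
}}

```text
time: 9.72
ee_pos: [0.5425, 0.1208, 0.0924]
eef_rot: [0.998, -0.059, 0.001, -0.0]
ft_force: [0.5, -0.7, -1.3]
width: 0.0139
```

```bash
python3 - <<'E'
from h import *
c=shot('side','s5.png');s=r.read_state();print(s['time'],s['ee_pos'],s['ft_force'])
a=c['img'][:,:,::-1][190:280,190:310];A=cv2.resize(a,None,fx=3.3,fy=3.3,interpolation=cv2.INTER_CUBIC)
c=shot('wrist','w5.png');B=cv2.resize(c['img'][60:240,150:330,::-1],None,fx=2.2,fy=2.2,interpolation=cv2.INTER_CUBIC)
C=np.zeros((max(A.shape[0],B.shape[0]),A.shape[1]+B.shape[1],3),np.uint8);C[:A.shape[0],:A.shape[1]]=A;C[:B.shape[0],A.shape[1]:]=B
cv2.imwrite('pics/s5b.png',C)
E
```

```text
9.775 [0.54241398 0.12073975 0.09229743] [-0.46099444 -0.19118667 -1.22870171]
```

View pics/s5b.png

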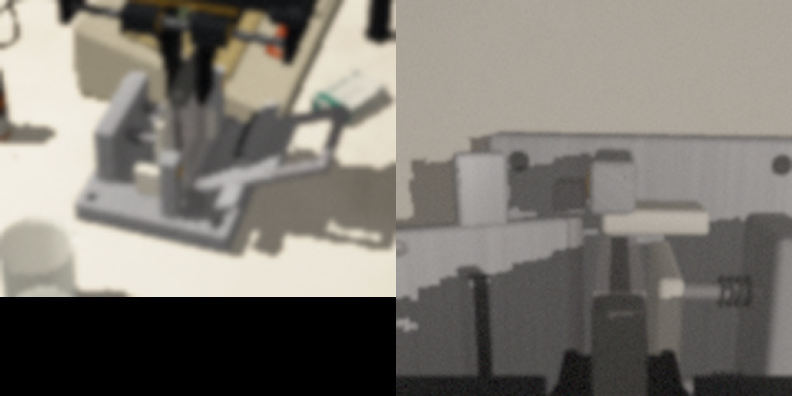

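The cassette hangs between the guides with a visible gap to the white backing plate, and there is no contact force. I'll lower it the last 6 mm.

Emit:
{"name": "play_rows", "arguments": {
  "commands": [
    [0,0,-0.3,0,0,0,1],
    [0,0,-0.2,0,0,0,1],
    [0,0,-0.05,0,0,0,1],
    [0,0,0,0,0,0,1],
    [0,0,0,0,0,0,1]
  ]
}}

```text
time: 10.45
ee_pos: [0.5421, 0.1207, 0.0864]
eef_rot: [0.998, -0.059, 0.0, 0.0]
ft_force: [-2.3, -0.2, 6.0]
width: 0.0138
```

It touches the floor, with 6 N upward. I'll release, wait and rise.

Emit:
{"name": "play_rows", "arguments": {
  "commands": [
    [0,0,0.05,0,0,0,1.8],
    [0,0,0,0,0,0,2.4],
    [0,0,0,0,0,0,3],
    [0,0,0,0,0,0,3],
    [0,0,0,0,0,0,3],
    [0,0,2,0,0,0,3],
    [0,0,3,0,0,0,3],
    [0,0,4,0,0,0,4],
    [-2,0.3,2,0,0,0,4],
    [0,0,0,0,0,0,4],
    [0,0,0,0,0,0,4]
  ]
}}

```text
time: 11.82
ee_pos: [0.5222, 0.123, 0.1964]
eef_rot: [0.998, -0.06, 0.0, 0.0]
ft_force: [-0.3, -0.5, -0.5]
width: 0.04
```

```bash
python3 - <<'E'
from h import *
s=r.read_state();print(s['time'],s['ee_pos'],s['ft_force'],s['joint_positions'])
c=shot('wrist','w6.png');A=cv2.resize(c['img'][60:260,130:400,::-1],None,fx=2.4,fy=2.4,interpolation=cv2.INTER_CUBIC)
ya=-.119;X=np.array([np.cos(ya),np.sin(ya),0]);Y=np.array([-X[1],X[0],0]);O=np.array([.543,.1203,0])
a=1.07;p=O+X*(-.02-.105*np.sin(a))+[0,0,.03+.105*np.cos(a)]
print(p)
for k in(-.033,0,.033):
  q=proj(c,p+Y*k);print(q);cv2.circle(A,tuple(int(t*2.4) for t in (q-[130,60])),3,(0,0,255),1)
cv2.imwrite('pics/w6b.png',A)
E
```

```text
11.825 [0.52217427 0.12299165 0.19635492] [-0.2728835  -0.48712394 -0.45901129] [ 0.55207676  0.30017767 -1.01446307  1.69211915  0.26466511  1.29669947
 -0.6344669 ]
[0.43168678 0.13360916 0.08041304]
[167.34986338 215.07583932]
[164.61409135 185.81577142]
[161.69519213 154.5970922 ]
```

View pics/w6b.png

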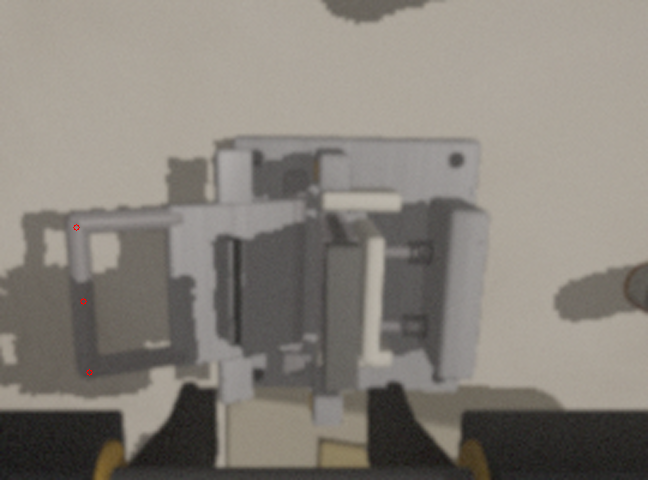

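The cassette stands alone at cols 328–363, between the guides and just in front of the backing plate. The gate is still down, with the bar where predicted. I'll regrip the bar.

Emit:
{"name": "play_rows", "arguments": {
  "commands": [
    [-4.6,0.55,0,0,0,0,4],
    [-4.55,0.55,0,0,0,0,4],
    [0,0,-5,0,0,0,4],
    [0,0,-5,0,0,0,4],
    [0,0,-2.8,0,0,0,4],
    [0,0,0,0,0,0,4],
    [0,0,0,0,0,0,0.5],
    [0,0,0,0,0,0,0.5],
    [0,0,0,0,0,0,0.5],
    [0,0,0,0,0,0,0.5],
    [0,0,0,0,0,0,0.5]
  ],
  "grip_force": 8
}}

```text
time: 13.25
ee_pos: [0.4307, 0.1345, 0.0687]
eef_rot: [0.998, -0.06, 0.0, 0.0]
ft_force: [0.1, -0.8, 4.0]
width: 0.0096
```

Emit:
{"name": "play_rows", "arguments": {
  "commands": [
    [0.75,-0.09,1.22,0,0,0,0.5],
    [1.0,-0.12,1.21,0,0,0,0.5],
    [1.17,-0.14,1.04,0,0,0,0.5],
    [1.31,-0.16,0.86,0,0,0,0.5],
    [1.42,-0.17,0.65,0,0,0,0.5],
    [1.3,-0.16,0.38,0,0,0,0.5],
    [0,0,0,0,0,0,0.5],
    [0,0,0,0,0,0,0.5]
  ]
}}

```text
time: 14.25
ee_pos: [0.5008, 0.1257, 0.1228]
eef_rot: [0.998, -0.06, 0.001, 0.0]
ft_force: [-1.1, -3.0, 7.8]
width: 0.0095
```

Emit:
{"name": "play_rows", "arguments": {
  "commands": [
    [0.4,-0.05,0.17,0,0,0,0.5],
    [0.4,-0.05,0.07,0,0,0,0.5],
    [0.37,-0.04,0.05,0,0,0,0.5],
    [0,0,0,0,0,0,0.5],
    [0,0,0,0,0,0,0.5]
  ]
}}

```text
time: 14.88
ee_pos: [0.5116, 0.1245, 0.1248]
eef_rot: [0.998, -0.06, 0.0, 0.0]
ft_force: [-2.1, -4.3, 1.7]
width: 0.0099
```

Emit:
{"name": "play_rows", "arguments": {
  "commands": [
    [0.3,-0.03,0.03,0,0,0,0.5],
    [0.3,-0.03,0.02,0,0,0,0.5],
    [0.2,-0.02,0.01,0,0,0,0.5],
    [0,0,0,0,0,0,0.5],
    [0,0,0,0,0,0,0.5]
  ]
}}

```text
time: 15.5
ee_pos: [0.5187, 0.1239, 0.1253]
eef_rot: [0.998, -0.059, -0.001, 0.0]
ft_force: [-6.6, -3.1, 4.9]
width: 0.0097
```

```bash
python3 - <<'E'
from h import *
c=shot('wrist','w7.png')
f=[r.read_state()['ft_force']]
s=r.read_state();print(s['time'],s['ee_pos'],f,s['torque'])
x0,y0=200,20;A=cv2.resize(c['img'][y0:y0+180,x0:x0+230,::-1],None,fx=3.4,fy=3.4,interpolation=cv2.INTER_CUBIC)
ya=-.119;X=np.array([np.cos(ya),np.sin(ya),0]);Y=np.array([-X[1],X[0],0]);O=np.array([.543,.1203,0])
for p,col in[((72,68,20),0),((-11,62,75),0),((3,62,75),0),((-8,35,45),0),((30,35,45),0),((10,29,80),1),((16,29,80),2),((47,29,71),0),((65,29,71),0),((2,30,110),0),((16,30,110),0)]:
    q=proj(c,O+p[0]/1e3*X+p[1]/1e3*Y+[0,0,p[2]/1e3]);print(p,(q-[x0,y0])*3.4);cv2.circle(A,tuple(int(t*3.4) for t in (q-[x0,y0])),3,[(0,0,255),(0,255,0),(255,0,0)][col],1)
cv2.imwrite('pics/w7b.png',A)
E
```

```text
15.55 [0.51874688 0.12387583 0.12534049] [array([-6.70780408, -3.75771118,  5.86355425])] [-0.85777015  1.48516903 -0.03893607]
(72, 68, 20) [522.52978536 339.7907044 ]
(-11, 62, 75) [234.96260344 377.58490087]
(3, 62, 75) [297.64244091 377.60489149]
(-8, 35, 45) [237.65672302 473.36222176]
(30, 35, 45) [382.60058082 473.44499181]
(10, 29, 80) [325.58095668 526.72886883]
(16, 29, 80) [351.87554741 526.74757386]
(47, 29, 71) [475.72172233 518.02123421]
(65, 29, 71) [551.61882311 518.07346476]
(2, 30, 110) [308.42441556 557.12887886]
(16, 30, 110) [379.41280233 557.18505939]
```

View pics/w7b.png

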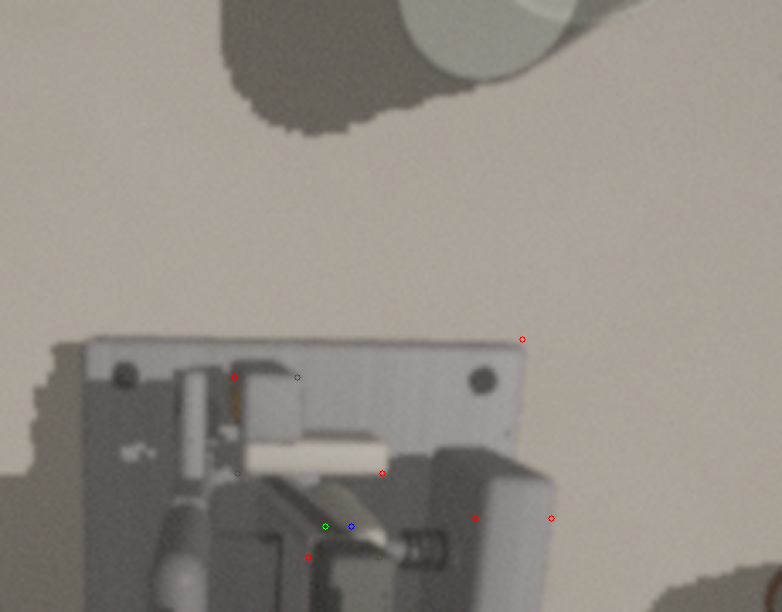

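The cassette is pressed back: its head's rear edge reads 6–7 mm past rest in the image. The wrist force suggests about 10–13 N and the bar geometry about 7 N. I'll relieve the sideways and vertical loads, then read again.

Emit:
{"name": "play_rows", "arguments": {
  "commands": [
    [0,-0.1,0.1,0,0,0,0.5],
    [0,0,0,0,0,0,0.5],
    [0,0,0,0,0,0,0.5],
    [0,0,0,0,0,0,0.5]
  ]
}}

```text
time: 16.05
ee_pos: [0.5186, 0.1237, 0.1257]
eef_rot: [0.998, -0.059, -0.001, -0.0]
ft_force: [-4.4, 3.0, -10.6]
width: 0.0092
```

```bash
python3 - <<'E'
from h import *
F=[]
for i in range(6):
    s=r.read_state();F.append(s['ft_force']);r.camera('side')
print(s['time'],s['ee_pos'],np.mean(F,0),np.std(F,0),s['torque'])
E
```

```text
16.3 [0.51864443 0.12366019 0.1257171 ] [ -4.17674194   3.31649635 -10.89354596] [0.18486385 0.46534589 0.51359312] [ 0.75496129  0.80236209 -0.03933229]
```

Emit:
{"name": "play_rows", "arguments": {
  "commands": [
    [-0.1,0.06,-0.06,0,0,0,0.5],
    [-0.1,0.01,0,0,0,0,0.5],
    [0,0,0,0,0,0,0.5],
    [0,0,0,0,0,0,0.5]
  ]
}}

```text
time: 16.85
ee_pos: [0.5176, 0.1237, 0.1258]
eef_rot: [0.998, -0.059, 0.0, -0.0]
ft_force: [0.0, 2.7, -11.8]
width: 0.0098
```

```bash
python3 - <<'E'
from h import *
F=[]
for i in range(6):
    s=r.read_state();F.append(s['ft_force']);r.camera('side')
print(s['time'],s['ee_pos'],np.mean(F,0),np.std(F,0),s['torque'])
E
```

```text
17.1 [0.51762373 0.1236478  0.12587481] [-1.12280530e-02  2.64494496e+00 -1.19002656e+01] [0.50466953 0.15790825 0.18907745] [ 0.52853248 -0.00490439 -0.02132829]
```

Emit:
{"name": "play_rows", "arguments": {
  "commands": [
    [0.15,0.0,-0.06,0,0,0,0.5],
    [0.15,-0.02,0,0,0,0,0.5],
    [0,0,0,0,0,0,0.5],
    [0,0,0,0,0,0,0.5],
    [0,0,0,0,0,0,0.5]
  ]
}}

```text
time: 17.77
ee_pos: [0.5202, 0.1234, 0.1259]
eef_rot: [0.998, -0.059, -0.0, 0.0]
ft_force: [-6.7, 0.4, -0.0]
width: 0.0099
```

```bash
python3 - <<'E'
from h import *
F=[]
for i in range(6):
    s=r.read_state();F.append(s['ft_force']);c=r.camera('side') if i<5 else shot('wrist','w8.png')
print(s['time'],s['ee_pos'],np.mean(F,0),np.std(F,0),s['torque'],s['width'])
w=c;w7=np.load('pics/w7.npz')
x0,y0=255,130;cr=lambda I:cv2.resize(I[y0:y0+90,x0:x0+78,::-1],None,fx=5,fy=5,interpolation=cv2.INTER_CUBIC)
A=np.hstack([cr(np.load('pics/w6.npz')['img']),cr(w['img'])]);cv2.imwrite('pics/w8b.png',A)
ya=-.119;X=np.array([np.cos(ya),np.sin(ya),0]);Y=np.array([-X[1],X[0],0]);O=np.array([.543,.1203,0])
for p in[(-8,35,45),(30,35,45),(10,29,80),(16,29,80),(47,29,71),(2,30,110),(16,30,110)]:
    print(p,(proj(w,O+p[0]/1e3*X+p[1]/1e3*Y+[0,0,p[2]/1e3])-[x0,y0])*5+[390,0])
E
```

```text
18.025 [0.52018277 0.12343436 0.12587939] [-6.79213393  0.50613199 -0.6806928 ] [0.51195071 0.21706485 0.5176349 ] [ 0.0295238   1.50015226 -0.03032667] 0.009255721912510161
(-8, 35, 45) [455.53102879 143.84464494]
(30, 35, 45) [668.24089682 143.89473206]
(10, 29, 80) [583.39432473 221.80062884]
(16, 29, 80) [621.96966462 221.81347525]
(47, 29, 71) [804.00994188 209.03898677]
(2, 30, 110) [556.79023299 266.00486824]
(16, 30, 110) [660.89678234 266.04530013]
```

View pics/w8b.png

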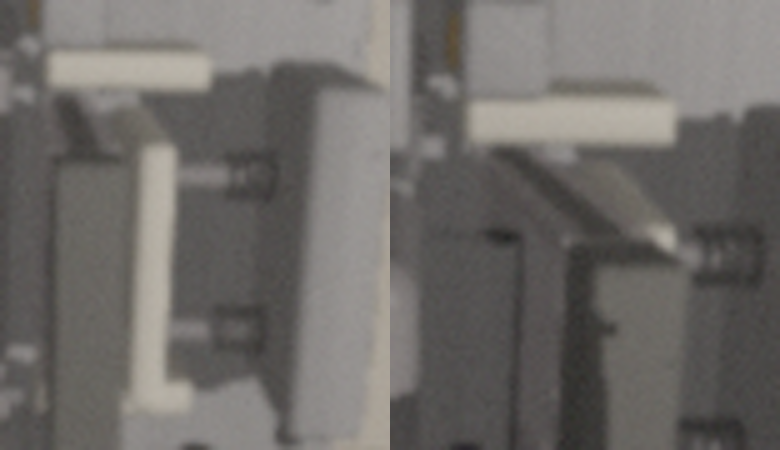

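Emit:
{"name": "play_rows", "arguments": {
  "commands": [
    [-0.1,0.01,0,0,0,0,0.5],
    [0,0,0,0,0,0,0.5],
    [0,0,0,0,0,0,0.5]
  ]
}}

```text
time: 18.45
ee_pos: [0.5197, 0.1235, 0.1258]
eef_rot: [0.998, -0.06, 0.0, 0.0]
ft_force: [-5.8, -0.4, 0.7]
width: 0.0099
```

Emit:
{"name": "play_rows", "arguments": {
  "commands": [
    [-0.1,0.01,0,0,0,0,0.5],
    [0,0,0,0,0,0,0.5],
    [0,0,0,0,0,0,0.5]
  ]
}}

```text
time: 18.82
ee_pos: [0.5191, 0.1236, 0.1257]
eef_rot: [0.998, -0.06, 0.001, -0.0]
ft_force: [-2.7, 0.6, 2.4]
width: 0.0095
```

Emit:
{"name": "play_rows", "arguments": {
  "commands": [
    [-0.2,0.02,0,0,0,0,0.5],
    [0,0,0,0,0,0,0.5],
    [0,0,0,0,0,0,0.5]
  ]
}}

```text
time: 19.2
ee_pos: [0.5168, 0.1239, 0.1255]
eef_rot: [0.998, -0.059, 0.0, -0.0]
ft_force: [-1.7, 0.4, 4.5]
width: 0.0095
```

Emit:
{"name": "play_rows", "arguments": {
  "commands": [
    [-0.2,0.02,-0.02,0,0,0,0.5],
    [0,0,0,0,0,0,0.5],
    [0,0,0,0,0,0,0.5]
  ]
}}

```text
time: 19.58
ee_pos: [0.5146, 0.1242, 0.1253]
eef_rot: [0.998, -0.059, 0.0, -0.0]
ft_force: [-0.6, -0.1, 5.1]
width: 0.0096
```

Emit:
{"name": "play_rows", "arguments": {
  "commands": [
    [0.2,-0.02,0.03,0,0,0,0.5],
    [0.2,-0.02,0,0,0,0,0.5],
    [0,0,0,0,0,0,0.5],
    [0,0,0,0,0,0,0.5],
    [0,0,0,0,0,0,0.5],
    [0,0,0,0,0,0,0.5],
    [0,0,0,0,0,0,0.5]
  ]
}}

```text
time: 20.45
ee_pos: [0.5178, 0.1238, 0.1254]
eef_rot: [0.998, -0.059, -0.001, 0.0]
ft_force: [-6.1, -0.7, 8.2]
width: 0.0096
```

Emit:
{"name": "play_rows", "arguments": {
  "commands": [
    [0.1,0,0.04,0,0,0,0.5],
    [0,0,0,0,0,0,0.5],
    [0,0,0,0,0,0,0.5],
    [0,0,0,0,0,0,0.5],
    [0,0,0,0,0,0,0.5],
    [0,0,0,0,0,0,0.5]
  ]
}}

```text
time: 21.2
ee_pos: [0.5183, 0.1237, 0.1255]
eef_rot: [0.998, -0.059, -0.001, 0.0]
ft_force: [-7.0, -1.0, 7.4]
width: 0.0096
```

```bash
python3 - <<'E'
from h import *
s=r.read_state();print(s['time'],s['ee_pos'],s['ft_force'],s['width'],abs(s['joint_vel']).max())
print(r.close_job())
E
```

```text
21.2 [0.51829301 0.12372655 0.12546438] [-6.98849762 -0.9698614   7.42771193] 0.009634535965191272 0.0012987948296556285
the job is handed in; nothing more can be done
None
```

The job is done and handed in at 21.2 s, with the gripper still holding the gate pressed against the cassette. The hand-in reports no verdict, so I don't know whether it passed.

I pulled the gate down to about 1.07 rad by its bar. Then I moved the cassette from the rest to the stand's floor between the guides and let go. A picture showed it standing free in front of the backing plate with the gate still down. Last, I regripped the bar and swung the gate up to about 0.04 rad.

**Cassette force:** my estimates disagree, though all but one fall within 5–15 N:

| Source | Estimate |
|---|---|
| Bar position and hinge geometry | about 7 N |
| Wrist force, averaged over closing and opening the gate | about 11 N |
| Image of the cassette head, taken with the bar 2 mm further in | 9–13 N |
| Last wrist reading, −7.0 N while closing, if friction is only 0.1 N m | just under 16 N |

I take the true value as about 7–11 N. The last estimate would be over the limit, but the difference between closing and opening suggests more friction than that.

**Other last checks:**
- **Remaining strain:** about 7 N of vertical strain was left on the bar grip at the end.
- **Final squareness:** I did not measure how upright and square the cassette stands in the final state.
- **Bystanders:** I never steered near the carton, beaker or vial, but did not check their positions at the end.

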